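# Set the sharpener's speed and start it

### The arm

A 7-joint arm with a two-finger parallel gripper is mounted at the origin on the work surface. World frame = base frame: x ahead of the robot, y to its left, z up, the work surface at z = 0. Lengths are in m, angles in degrees, forces in N, time in s.
With the tool pointing down it reaches from about 0.425 to 1.025 m from the base axis. Payload 3.6 kg.
Tool frame: the origin (TCP) lies at the very end of the fingers, on their centre line; the grasp point (between the pads) lies manip.grasp_offset behind it (manip.grasp_offset is the distance from the TCP to the grasp point, in m); z points along the fingers, y is the line along which they close (so a half turn about z gives the same grasp; the last joint's range is limited). The gripper opens to 85 mm and grips with 20 to 120 N. Pads are 22 mm wide; open, the fingers measure 114 mm over their backs; the gripper's body (76 mm by 85 mm) begins 54 mm behind the grasp point. The pads swing forward as they close: fully open they stand 13 mm farther back than shut.
Start: joints at [68.497, 33.873, 2.773, 92.16, -1.908, 54.013, -1.931], TCP at [0.202, -0.696, 0.204] pointing down, gripper open.
Joint ranges: [-153.93, 153.93], [-27.13, 128.08], [-72.61, 78.16], [10.71, 143.7], [-87.88, 267.88], [4.46, 118.87], [-176.78, 176.78]. Speed limits (degrees/s): [147.25, 147.25, 180, 180, 180, 180, 180].

### API

Orientations are given as a 3x3 rotation matrix whose columns are the frame's x, y, z axes.
In Python, from cell import sensors, eyes, manip gives the robot as it stands.
- The arm moves only by the tool carry_out, never from a script. Its argument "targets" is a list of rows, each a list of 6 numbers: the shift along the world's x, y, z each as a share of 0.04 m, from -1 to 1, then the turn, a rotation vector about the world's x, y, z each as a share of 0.1 rad, from -1 to 1. A call has 1 to 20 rows; each row shifts and turns the commanded pose from where the row before left it; what a row does not reach is not made up. A row lasts 1/12 s, in which the tool goes at most 41.7 mm and 7.16 degrees, less where a joint would pass 70% of its speed; a pose out of reach is approached as far as the arm can. A call with a number of a shift or a turn outside -1 to 1 is refused whole. A call with a gripper value outside its range is refused whole. "fingers" is the closure, from 0 (fully open) to 1 (shut), set as the call begins (left out, the last holds). The fingers move at their own pace and stop on an object; "grip_force" is the grip in N (left out, the last holds). Time passes only in rows, so rows that do not move let the fingers close. It gives the time, the measured TCP pose, the force, the opening and the grip force at its end, in the units of the state.
- sensors.get_state(): the state, without advancing time (a new reading comes with each control period).
- eyes.get_image(name): name is "scene" or "side" or "wrist"; returns a dict with "image" (420x560x3 uint8, red, green, blue), "K" (3x3 intrinsics, pixels), "cam_to_world" (4x4, takes a point from camera to world coordinates). Camera axes: x right, y down, z forward; pixel columns grow to the right and rows downward; lengths in m; the calibration is good to about 2 mm. A picture is of the moment at which its call begins. There is no depth.
- manip.hand_in(): hands the job in; it is judged then, once.
The state is a dict: "t": time; "qpos": joint angles; "qd": joint speeds; "joint_efforts": joint torques, N m; "tool_pos": TCP position; "tool_rot": TCP orientation; "wrist_force": force on the tool from outside, world axes, zero at the start; "wrist_torque": the same for the moment, N m; "opening": finger opening in m; "grip_force": force on a finger pad.
Only numpy, scipy, OpenCV 4.12 (cv2) and the standard library are available. Lean on these libraries where they do the work, as an engineer would, in place of code of your own. Each camera call takes 0.05 s, during which the arm holds its last target. There are 200 camera calls.

### The job

Get the sharpening machine going: with a fingertip, push the handle of the speed selector (the larger switch) round, click by click, until it sits on the fifth dot after the off bar. Then press the start button (the small flat one) fully down and let it go. Push gently and do not pinch the handle; leave the timer selector, the stop button and everything lying on the bench as they are.

Things in the scene. Friction and masses are not known exactly. Their poses are not given: they have to be found in the camera images.
- speed_box: speed selector: the larger of two grey switch boxes, 110 x 110 x 55 high, fixed to the bench; origin centred under it. On its top, about the upright axis through the origin, turns a black pointer handle. Marks 30 degrees apart: off, a long white bar, lies 135 degrees counter-clockwise (seen from above) from the box's +x; seven white dots follow it clockwise (sizes in mm)
- speed_dial (a joint): angle of the speed handle, rad: 0 at off, growing clockwise from above, 0.524 per click; fifth dot 2.618, last dot 3.665; hard stops 0.06 beyond both ends. A spring holds each position with up to 0.12 N m (3 to 4 N at the handle's side near its tip); pushed past half-way between two positions it snaps on into the next
- speed_axis (a point): point on the speed handle's turning axis at the handle's top, 89 above the bench. The handle is an upright bar 14 wide, long end 44 and short end 20 from the axis, sides from 63 to 89 above the bench, on a disc of radius 23 with its top at 63. A white line on top runs along the long end, which points at the setting (sizes in mm)
- speed_tip (a point): outer end of the long end of the speed handle, at its top: 44 from the axis, 89 above the bench; goes round with the handle (sizes in mm)
- timer_box: timer selector, to be left alone: the smaller switch box, 84 x 84 x 55 high, fixed; same look as the speed selector, but a smaller handle (28 long end, 10 wide, top 89 above the bench). Origin at the centre of its underside (sizes in mm)
- timer_tip (a point): outer end of the timer's handle, at its top, 28 from its axis (sizes in mm)
- station: push-button station, a grey box 150 x 80 x 50 high, fixed to the bench, its long side along its own x; origin at the centre of its underside. At its -x end (35 from the centre) a small flat black start button, at its +x end (40 from the centre) a larger black mushroom-headed stop button (sizes in mm)
- start (a joint): travel of the start button, m: 0 up, 0.006 fully down, pressed straight down; 1.5 N moves it, 5 N takes it fully down, and it springs back up when let go
- start_top (a point): centre of the top of the start button (a flat cap 32 across, standing 10 above its steel collar of 48 across and 72 above the bench when up); moves with the cap (sizes in mm)
- stop (a joint): travel of the stop button, m: 0 up, 0.006 fully down; must not be pressed
- stop_top (a point): centre of the top of the stop mushroom (42 across, top 85 above the bench), 75 from the start button (sizes in mm)
- plane: small wooden hand plane, 42 x 90 x 52 mm high, loose on the bench, not part of the job; origin at the centre of its underside
- gauge: wooden marking gauge, 48 x 85 x 48 mm high, loose on the bench, not part of the job; origin at the centre of its underside
- chisel: short chisel lying down, 25 x 125 x 25 mm high, loose on the bench, not part of the job; origin at the centre of its underside
- mallet: wooden mallet lying on the bench, 275 mm long, head 110 x 55 x 55 mm, not part of the job; origin on the bench level, near the middle of its handle's length
- stone: grey sharpening stone, 70 x 200 x 30 mm high, loose on the bench, not part of the job; origin at the centre of its underside
- glue: white glue bottle, 56 across, 130 mm high, loose on the bench, not part of the job; origin at the centre of its underside
- blank: oak blank, 50 x 180 x 26 mm high, loose on the bench, not part of the job; origin at the centre of its underside
Mind the look-alikes: they are no part of the job. What is shaped like the station but green is not meant.

How it is judged:
By the outcome, as a careful person would: the job done as asked, in the order asked, and still so for the second after the job is handed in, with the robot touching nothing.
It also fails if it takes over 54 s, if anything falls off the work surface, if the arm or the gripper's body presses on something with over 40 N, if the wrist force passes 120 N, or if a joint passes its speed limit or range.

## Working session

There is one attempt and no reset: what is moved stays moved. The work goes in short steps, Python scripts to look and compute and a tool call to move; the robot and the scene stay as the last step left them, time stands still between calls to the robot, and variables do not carry over. Pictures are saved under pics/ and viewed, at most 10 in all, crops included, and the job is handed in when it is done.

Besides the shell and the picture viewer there is one more tool, called after "Call:" by a JSON object that holds its "name" and its "arguments". carry_out: Moves the arm, as the interface text tells. Shift numbers are shares of 0.04 m and turn numbers shares of 0.1 rad, none past 1 either way. Its arguments: {"type":"object","properties":{"targets":{"type":"array","items":{"type":"array","items":{"type":"number","minimum":-1,"maximum":1}}},"fingers":{"type":"number"},"grip_force":{"type":"number"}},"required":["targets"]}

```bash
mkdir -p pics
cat > h.py <<'E'
import numpy as np,cv2
from cell import sensors,eyes,manip
def grab(n,f):
    d=eyes.get_image(n); cv2.imwrite('pics/'+f+'.png',d['image'][:,:,::-1]); np.savez('pics/'+f+'.npz',**d); return d
def load(f): return np.load('pics/'+f+'.npz')
def ray(d,u,v,z):
    T=d['cam_to_world']; r=T[:3,:3]@np.linalg.solve(d['K'],[u,v,1.]); o=T[:3,3]
    return o+r*(z-o[2])/r[2]
def proj(d,p):
    T=d['cam_to_world']; c=T[:3,:3].T@(np.array(p)-T[:3,3]); q=d['K']@c; return q[:2]/q[2]
E
python3 - <<'E'
from h import *
a=grab('scene','s0'); b=grab('side','d0')
for d in(a,b): print(d['cam_to_world'].round(3),d['K'][0,0])
s=sensors.get_state(); print(s['t'],s['tool_pos'],np.round(s['tool_rot'],2),s['opening'],manip.grasp_offset)
E
```

```text
[[ 0.396  0.74  -0.543  1.028]
 [ 0.918 -0.313  0.243 -0.28 ]
 [ 0.01  -0.595 -0.804  0.82 ]
 [ 0.     0.     0.     1.   ]] 432.2519143571892
[[-0.93  -0.225  0.292  0.216]
 [-0.368  0.605 -0.706  0.654]
 [-0.018 -0.764 -0.645  0.743]
 [ 0.     0.     0.     1.   ]] 434.22034770634855
0.1 [ 0.20141479 -0.69563014  0.20253253] [[ 0.96  0.28 -0.  ]
 [ 0.28 -0.96  0.  ]
 [-0.   -0.   -1.  ]] 0.08548837046673015 0.0187
```

View pics/s0.png

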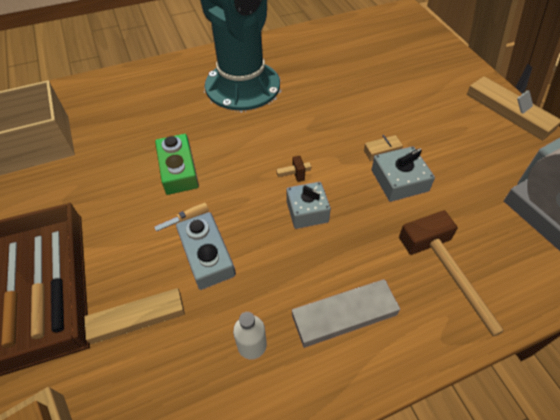

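View pics/d0.png

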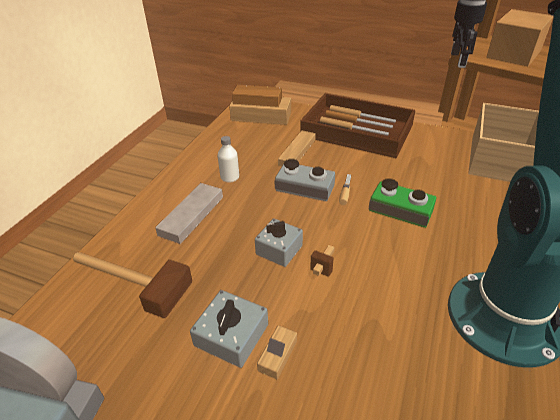

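The scene view shows the larger grey box (speed) at (402,172), the smaller one (timer) at (308,203) and the grey station at (205,250). The green look-alike at (176,163) is not meant. In the side view the speed box is at (230,325) and the station at (305,180). I'll enlarge these to confirm them.

Run:
```python
import cv2,numpy as np
s=cv2.imread('pics/s0.png');d=cv2.imread('pics/d0.png')
f=lambda i,x,y:cv2.resize(i[y:y+75,x:x+100],(400,300),interpolation=cv2.INTER_CUBIC)
cv2.imwrite('pics/c.png',np.vstack([np.hstack([f(s,355,130),f(s,155,210)]),np.hstack([f(d,180,288),f(d,258,140)])]))
```

```text
(no output)
```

View pics/c.png

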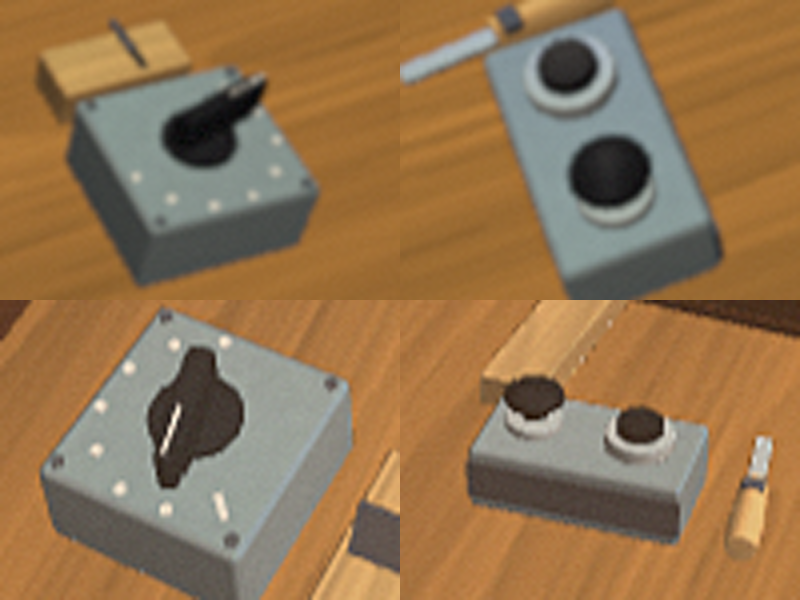

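The crops confirm both. The speed box has the long white bar at side-crop (220,505) and seven dots clockwise from it, with the handle's long end near dot 1. On the station, start is the small flat cap at scene-crop (567,66) and stop is the mushroom at (610,172). Next I fit their poses from both views.

```bash
cat > fit.py <<'E'
from h import *
from scipy.optimize import least_squares
S,D=load('s0'),load('d0')
s_=lambda x,y:(355+(x-1.5)/4,130+(y-1.5)/4); d_=lambda x,y:(180+(x-1.5)/4,288+(y-300-1.5)/4)
sd=[s_(*p) for p in[(260,112),(277,140),(275,171),(253,196),(214,205),(171,199),(135,177)]]
dd=[d_(*p) for p in[(166,510),(120,488),(97,450),(100,406),(129,368),(174,344),(225,342)]]
def pts(x): 
    a=x[2]+np.radians(135-30*np.arange(1,8)); return np.c_[x[0]+x[3]*np.cos(a),x[1]+x[3]*np.sin(a),0*a+.055]
def res(x,views=((S,sd),(D,dd))): return np.concatenate([proj(d,p)-q for d,Q in views for p,q in zip(pts(x),Q)])
c=ray(D,*d_(190,420),.055)
r=min((least_squares(res,[c[0],c[1],y,.045]) for y in np.arange(-3,3,.7)),key=lambda r:r.cost)
x=r.x;print('speed',x.round(4),'yaw',np.degrees(x[2]),'rms',np.sqrt(np.mean(r.fun**2)))
for v in((S,sd),(D,dd)):
    q=least_squares(lambda y:res(y,(v,)),x).x;print(' single',q.round(4))
for k in range(8):
    a=x[2]+np.radians(135-30*k); e=[x[0]+.044*np.cos(a),x[1]+.044*np.sin(a),.089]
    u,v=proj(D,e);w,z=proj(S,e); print(k,np.degrees(a).round(1),np.round(e,4),'Dcrop',round((u-180)*4),round((v-288)*4+300),'Scrop',round((w-355)*4),round((z-130)*4))
for n,(su,sv),(du,dv),h in(('start',(567,66),(642,425),.072),('stop',(610,172),(534,397),.085)):
    print(n,ray(S,155+(su-400)/4,210+sv/4,h).round(4),ray(D,258+(du-400)/4,140+(dv-300)/4,h).round(4))
E
python3 fit.py
```

```text
speed [ 0.5004  0.2355 -3.2311 -0.0481] yaw -185.1280888978128 rms 0.2580357145603439
 single [ 0.5013  0.2354 -3.2377 -0.0481]
 single [ 0.5     0.2356 -3.228  -0.048 ]
0 -50.1 [0.5286 0.2018 0.089 ] Dcrop 167 304 Scrop 184 152
1 -80.1 [0.508  0.1922 0.089 ] Dcrop 215 302 Scrop 150 132
2 -110.1 [0.4853 0.1942 0.089 ] Dcrop 256 318 Scrop 133 104
3 -140.1 [0.4667 0.2073 0.089 ] Dcrop 280 350 Scrop 136 76
4 -170.1 [0.4571 0.228  0.089 ] Dcrop 280 391 Scrop 158 55
5 -200.1 [0.4591 0.2507 0.089 ] Dcrop 255 428 Scrop 193 47
6 -230.1 [0.4722 0.2693 0.089 ] Dcrop 210 453 Scrop 231 53
7 -260.1 [0.4929 0.2789 0.089 ] Dcrop 158 456 Scrop 264 72
start [ 0.4914 -0.264   0.072 ] [ 0.4805 -0.2556  0.072 ]
stop [ 0.5693 -0.2618  0.085 ] [ 0.5525 -0.2438  0.085 ]
```

The speed yaw is -5.1° and the handle is at dot 1, so it needs four clicks clockwise. The two views disagree about the station by about 13 mm, so I'll check it with the wrist camera on the way past. Moving with the fingers shut.

Call:
{"name": "carry_out", "arguments": {"targets": [[0.5, 0.8, 0.15, 0, 0, 0.7], [0.5, 0.8, 0.15, 0, 0, 0.7], [0.5, 0.8, 0.15, 0, 0, 0.7], [0.5, 0.8, 0.15, 0, 0, 0.7], [0.5, 0.8, 0.15, 0, 0, 0.7], [0.5, 0.8, 0.15, 0, 0, 0.7], [0.5, 0.8, 0.15, 0, 0, 0.7], [0.5, 0.8, 0.15, 0, 0, 0.7], [0.5, 0.8, 0.15, 0, 0, 0.7], [0.5, 0.8, 0.15, 0, 0, 0.7], [0.5, 0.8, 0.15, 0, 0, 0.7], [0.5, 0.8, 0.15, 0, 0, 0.7], [0, 0, 0, 0, 0, 0], [0, 0, 0, 0, 0, 0]], "fingers": 1, "grip_force": 20}}

```text
t: 1.27
tool_pos: [0.4433, -0.3097, 0.2759]
tool_rot: [[0.429, 0.903, 0.001], [0.903, -0.429, 0.0], [0.001, 0.001, -1.0]]
wrist_force: [-1.4, -0.5, 0.1]
opening: -0.0001
grip_force: 0.0
```

Run:
```python
from h import *
s=sensors.get_state(); print(s['t'],s['tool_pos'],np.degrees(np.arctan2(s['tool_rot'][1][0],s['tool_rot'][0][0])),np.round(s['qpos']),s['opening'],s['wrist_force'])
d=grab('wrist','w0'); print(d['cam_to_world'].round(3))
for p in ([.486,-.265,.072],[.56,-.255,.085]): print(proj(d,p))
```

```text
1.2667 [ 0.44327306 -0.30965547  0.27590906] 64.61436857300392 [ 42.  16. -15. 111.   5.  53.  -1.] -0.00014281555038869975 [-1.43311103 -0.46674463  0.136326  ]
[[ 0.904 -0.405 -0.138  0.479]
 [-0.428 -0.855 -0.293 -0.234]
 [ 0.     0.323 -0.946  0.447]
 [ 0.     0.     0.     1.   ]]
[295.81947687 128.95987743]
[351.73217449  92.93471936]
```

View pics/w0.png

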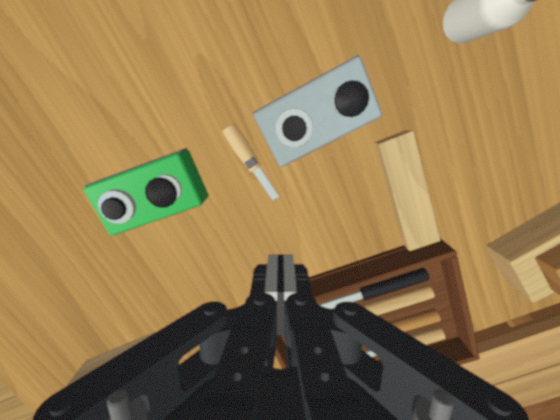

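The wrist picture shows the grey station with start at (294,128) and stop at (351,98), and the green look-alike at (140,190). Now a three-view triangulation, plus the box corners as a size check.

Run:
```python
from h import *
from scipy.optimize import least_squares
S,D,W=load('s0'),load('d0'),load('w0')
for n,a,b,c,h in(('start',(196.75,226.5),(318.3,171),(294,128),.072),('stop',(207.5,253),(291.5,164),(351.5,98),.085)):
    r=least_squares(lambda p:np.r_[proj(S,p)-a,proj(D,p)-b,proj(W,p)-c],[.49,-.26,.07]);print(n,r.x.round(4),r.fun.round(1),'W at h',ray(W,*c,h).round(4))
c=[ray(W,*p,.05) for p in((253,112),(359,56),(381,115),(278,166))]
print(np.round(c,4),[np.linalg.norm(c[i]-c[i-1]).round(4) for i in range(4)],np.mean(c,0))
c=[ray(S,155+(x-400)/4,210+y/4,.05) for x,y in((487,52),(620,10),(718,225),(568,268))]
print(np.round(c,4),[np.linalg.norm(c[i]-c[i-1]).round(4) for i in range(4)])
c=[ray(D,258+(x-400)/4,140+(y-300)/4,.05) for x,y in((708,425),(690,487))]
print(np.round(c,4))
```

```text
start [ 0.4847 -0.2638  0.0646] [-0.2 -0.5 -0.5  0.5  0.2  0.1] W at h [ 0.4845 -0.263   0.072 ]
stop [ 0.5606 -0.2612  0.072 ] [ 0.1 -0.3 -0.5  0.2  0.   0.2] W at h [ 0.5578 -0.26    0.085 ]
[[ 0.4456 -0.2242  0.05  ]
 [ 0.5906 -0.2218  0.05  ]
 [ 0.5923 -0.2978  0.05  ]
 [ 0.4445 -0.3007  0.05  ]] [np.float64(0.0765), np.float64(0.1451), np.float64(0.0761), np.float64(0.1478)] [ 0.51826838 -0.26113176  0.05      ]
[[ 0.4501 -0.3005  0.05  ]
 [ 0.4511 -0.227   0.05  ]
 [ 0.5981 -0.22    0.05  ]
 [ 0.5919 -0.2955  0.05  ]] [np.float64(0.1419), np.float64(0.0735), np.float64(0.1471), np.float64(0.0758)]
[[ 0.4469 -0.3009  0.05  ]
 [ 0.4385 -0.2297  0.05  ]]
```

Call:
{"name": "carry_out", "arguments": {"targets": [[0.15, 0.6, 0, 0, 0, 0.9], [0.15, 0.6, 0, 0, 0, 0.9], [0.15, 0.6, 0, 0, 0, 0.9], [0.15, 0.6, 0, 0, 0, 0.9], [0.15, 0.6, 0, 0, 0, 0.9], [0.15, 0.6, 0, 0, 0, 0.9], [0.15, 0.6, 0, 0, 0, 0.9], [0.15, 0.6, 0, 0, 0, 0.9], [0.15, 0.6, 0, 0, 0, 0.9], [0.15, 0.6, 0, 0, 0, 0.9], [0, 0.6, 0, 0, 0, 0.9], [0, 0.6, 0, 0, 0, 0.9], [0, 0.6, 0, 0, 0, 0.9], [0, 0.6, 0, 0, 0, 0.9], [0, 0.6, 0, 0, 0, 0.9], [0, 0.6, 0, 0, 0, 0.9], [0, 0.6, 0, 0, 0, 0.9], [0, 0.6, 0, 0, 0, 0.9], [0, 0.6, 0, 0, 0, 0.9], [0, 0.6, 0, 0, 0, 0.9]]}}

```text
t: 2.98
tool_pos: [0.5021, 0.166, 0.2748]
tool_rot: [[-0.976, 0.218, -0.001], [0.218, 0.976, -0.002], [0.001, -0.002, -1.0]]
wrist_force: [1.0, -0.1, 0.1]
opening: -0.0002
grip_force: 0.0
```

Call:
{"name": "carry_out", "arguments": {"targets": [[-0.2, 0.6, -0.3, 0, 0, 0.9], [-0.2, 0.6, -0.3, 0, 0, 0.9], [-0.2, 0.6, -0.3, 0, 0, 0.9], [-0.2, 0.6, -0.3, 0, 0, 0.9], [0, 0, 0, 0, 0, 0], [0, 0, 0, 0, 0, 0]]}}

```text
t: 3.48
tool_pos: [0.4693, 0.2627, 0.2263]
tool_rot: [[-0.99, -0.139, -0.002], [-0.139, 0.99, -0.001], [0.003, -0.001, -1.0]]
wrist_force: [-0.2, -0.5, 0.2]
opening: -0.0001
grip_force: 0.0
```

```bash
cat >> h.py <<'E'
def st():
    s=sensors.get_state(); R=np.array(s['tool_rot']); print(round(s['t'],2),s['tool_pos'].round(4) if hasattr(s['tool_pos'],'round') else s['tool_pos'],'yaw',np.degrees(np.arctan2(R[1,0],R[0,0])).round(1),'z',R[:,2].round(3),'q7',round(s['qpos'][6]),'F',np.round(s['wrist_force'],1)); return s
E
python3 - <<'E'
from h import *
s=st(); d=grab('wrist','w1')
x=[.5004,.2355]
for k in (0,1,5):
    a=np.radians(129.9-30*k); print(k,proj(d,[x[0]+.044*np.cos(a),x[1]+.044*np.sin(a),.089]).round())
print(proj(d,[*x,.089]).round())
E
```

```text
3.48 [0.4693 0.2627 0.2263] yaw -172.0 z [-0.002 -0.001 -1.   ] q7 39 F [-0.2 -0.5  0.2]
0 [286. 193.]
1 [292. 212.]
5 [235. 245.]
[252. 213.]
```

View pics/w1.png

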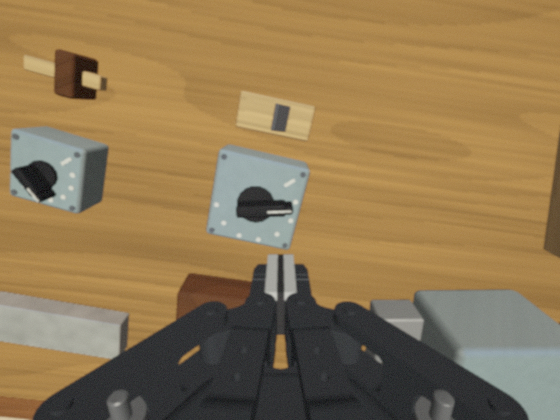

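The wrist view shows the speed box at (258,198) with the handle pointing right at (291,211), just clockwise of the bar at (289,183), which is dot 1. I'll check the dots against the fitted pose.

Run:
```python
from h import *
d=load('w1')
for k in range(8):
    a=np.radians(129.9-30*k); print(k,proj(d,[.5004+.0481*np.cos(a),.2355+.0481*np.sin(a),.055]).round())
g=cv2.cvtColor(d['image'],cv2.COLOR_RGB2GRAY)[145:250,205:310]
n,l,s,c=cv2.connectedComponentsWithStats((g>195).astype(np.uint8))
print([(round(205+x,1),round(145+y,1),a[4]) for (x,y),a in zip(c[1:],s[1:])])
```

```text
0 [288. 183.]
1 [294. 202.]
2 [289. 221.]
3 [276. 234.]
4 [257. 239.]
5 [238. 235.]
6 [222. 223.]
7 [215. 205.]
[(np.float64(289.1), np.float64(182.6), np.int32(34)), (np.float64(295.3), np.float64(201.5), np.int32(14)), (np.float64(216.1), np.float64(204.5), np.int32(15)), (np.float64(290.4), np.float64(220.4), np.int32(13)), (np.float64(223.3), np.float64(222.5), np.int32(14)), (np.float64(276.5), np.float64(233.7), np.int32(14)), (np.float64(238.5), np.float64(235.0), np.int32(12)), (np.float64(257.6), np.float64(239.1), np.int32(11))]
```

Call:
{"name": "carry_out", "arguments": {"targets": [[-0.12, 0.08, -0.6, 0, 0, 0.35], [0, 0, -0.6, 0, 0, 0], [0, 0, -0.6, 0, 0, 0], [0, 0, -0.6, 0, 0, 0], [0, 0, -0.5, 0, 0, 0], [0, 0, -0.5, 0, 0, 0], [0, 0, -0.4, 0, 0, 0], [0, 0, 0, 0, 0, 0], [0, 0, 0, 0, 0, 0], [0, 0, 0, 0, 0, 0]]}}

```text
t: 4.37
tool_pos: [0.4662, 0.2661, 0.0765]
tool_rot: [[-0.985, -0.172, 0.002], [-0.172, 0.985, 0.0], [-0.002, -0.0, -1.0]]
wrist_force: [0.3, 0.3, 1.4]
opening: 0.0001
grip_force: 0.0
```

```bash
cat > plan.py <<'E'
from h import *
# waypoints of the finger centre: radius r along the handle, offset o behind its mid-plane
def P(th,r=.036,o=.018):
    a=np.radians(th); b=a+np.pi/2; return np.array([.5004+r*np.cos(a)+o*np.cos(b),.2355+r*np.sin(a)+o*np.sin(b)])
s=st(); p=np.array(s['tool_pos'][:2])
for o in(.025,.018):print('to contact',o,((P(100,o=o)-p)/.04).round(2))
th=np.arange(100,-30,-10)
for a,b in zip(th,th[1:]): print(a,b,P(b).round(4),'per row of 4:',((P(b)-P(a))/.04/4).round(3))
E
python3 plan.py
```

```text
4.37 [0.4662 0.2661 0.0765] yaw -170.1 z [ 0.002  0.    -1.   ] q7 27 F [0.3 0.3 1.4]
to contact 0.025 [0.08 0.01]
to contact 0.018 [0.26 0.04]
100 90 [0.4824 0.2715] per row of 4: [0.037 0.023]
90 80 [0.4889 0.2741] per row of 4: [0.041 0.016]
80 70 [0.4958 0.2755] per row of 4: [0.043 0.009]
70 60 [0.5028 0.2757] per row of 4: [0.044 0.001]
60 50 [0.5098 0.2746] per row of 4: [ 0.043 -0.006]
50 40 [0.5164 0.2724] per row of 4: [ 0.042 -0.014]
40 30 [0.5226 0.2691] per row of 4: [ 0.039 -0.021]
30 20 [0.5281 0.2647] per row of 4: [ 0.034 -0.027]
20 10 [0.5327 0.2595] per row of 4: [ 0.029 -0.033]
10 0 [0.5364 0.2535] per row of 4: [ 0.023 -0.037]
0 -10 [0.539 0.247] per row of 4: [ 0.016 -0.041]
-10 -20 [0.5404 0.2401] per row of 4: [ 0.009 -0.043]
```

Call:
{"name": "carry_out", "arguments": {"targets": [[0.09, 0.01, -0.1, 0, 0, 0], [0.09, 0.01, 0, 0, 0, 0], [0.08, 0.02, 0, 0, 0, 0], [0.049, 0.031, 0, 0, 0, -0.58], [0.049, 0.031, 0, 0, 0, -0.58], [0.049, 0.031, 0, 0, 0, -0.58], [0.055, 0.021, 0, 0, 0, -0.58], [0.055, 0.021, 0, 0, 0, -0.58], [0.055, 0.021, 0, 0, 0, -0.58], [0.057, 0.012, 0, 0, 0, -0.58], [0.057, 0.012, 0, 0, 0, -0.58], [0.057, 0.012, 0, 0, 0, -0.58], [0.059, 0.001, 0, 0, 0, -0.58], [0.059, 0.001, 0, 0, 0, -0.58], [0.059, 0.001, 0, 0, 0, -0.58], [0.057, -0.008, 0, 0, 0, -0.58], [0.057, -0.008, 0, 0, 0, -0.58], [0.057, -0.008, 0, 0, 0, -0.58], [0, 0, 0, 0, 0, 0]]}}

```text
t: 5.95
tool_pos: [0.5097, 0.2756, 0.0722]
tool_rot: [[-0.767, 0.641, 0.002], [0.641, 0.767, 0.001], [-0.001, 0.001, -1.0]]
wrist_force: [0.3, 0.2, 0.7]
opening: -0.0
grip_force: 0.0
```

Run:
```python
from plan import *
print('off from P(50)',(P(50)-p).round(4))
d=grab('scene','s1'); e=grab('side','d1'); f=lambda i,x,y:cv2.resize(i[y:y+75,x:x+100,::-1],(400,300),interpolation=cv2.INTER_CUBIC)
cv2.imwrite('pics/c1.png',np.hstack([f(d['image'],355,120),f(e['image'],180,280)]))
```

```text
5.95 [0.5097 0.2756 0.0722] yaw 140.1 z [ 0.002  0.001 -1.   ] q7 -9 F [0.3 0.2 0.7]
to contact 0.025 [-1.   -0.22]
to contact 0.018 [-0.83 -0.19]
100 90 [0.4824 0.2715] per row of 4: [0.037 0.023]
90 80 [0.4889 0.2741] per row of 4: [0.041 0.016]
80 70 [0.4958 0.2755] per row of 4: [0.043 0.009]
70 60 [0.5028 0.2757] per row of 4: [0.044 0.001]
60 50 [0.5098 0.2746] per row of 4: [ 0.043 -0.006]
50 40 [0.5164 0.2724] per row of 4: [ 0.042 -0.014]
40 30 [0.5226 0.2691] per row of 4: [ 0.039 -0.021]
30 20 [0.5281 0.2647] per row of 4: [ 0.034 -0.027]
20 10 [0.5327 0.2595] per row of 4: [ 0.029 -0.033]
10 0 [0.5364 0.2535] per row of 4: [ 0.023 -0.037]
0 -10 [0.539 0.247] per row of 4: [ 0.016 -0.041]
-10 -20 [0.5404 0.2401] per row of 4: [ 0.009 -0.043]
off from P(50) [ 0.0001 -0.0009]
```

View pics/c1.png

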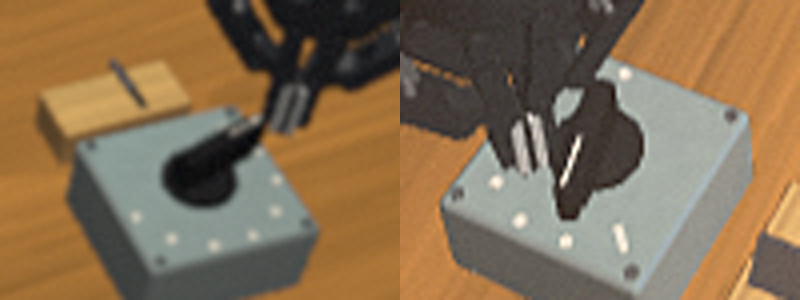

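The handle has not moved: its line is still at side-crop (570,160), dot 1, yet the finger now stands on its clockwise side at (530,160). I need to see where the fingertip really is.

Run:
```python
from h import *
S,D=load('s1'),load('d1'); s=sensors.get_state(); t=np.array(s['tool_pos'])
for z in(0,.013):
  u=proj(S,t+[0,0,z]);v=proj(D,t+[0,0,z]);print(z,'Scrop',((u-[355,120])*4).round(),'Dcrop',((v-[180,280])*4+[400,0]).round())
# handle tip, dirs 100 with heights
for a in (100,70,40):
  for z in(.063,.089):
    q=[.5004+.044*np.cos(np.radians(a)),.2355+.044*np.sin(np.radians(a)),z];print(a,z,((proj(S,q)-[355,120])*4).round(),((proj(D,q)-[180,280])*4+[400,0]).round())
f=lambda i,x,y:cv2.resize(i[y:y+50,x:x+50,::-1],(400,400),interpolation=cv2.INTER_CUBIC)
cv2.imwrite('pics/c2.png',np.hstack([f(S['image'],395,130),f(D['image'],195,295)]))
```

```text
0 Scrop [267. 152.] Dcrop [534. 193.]
0.013 Scrop [273. 136.] Dcrop [531. 176.]
100 0.063 [254. 142.] [565. 222.]
100 0.089 [264. 111.] [558. 188.]
70 0.063 [272. 169.] [522. 203.]
70 0.089 [283. 138.] [515. 169.]
40 0.063 [271. 197.] [500. 168.]
40 0.089 [282. 167.] [493. 134.]
```

View pics/c2.png

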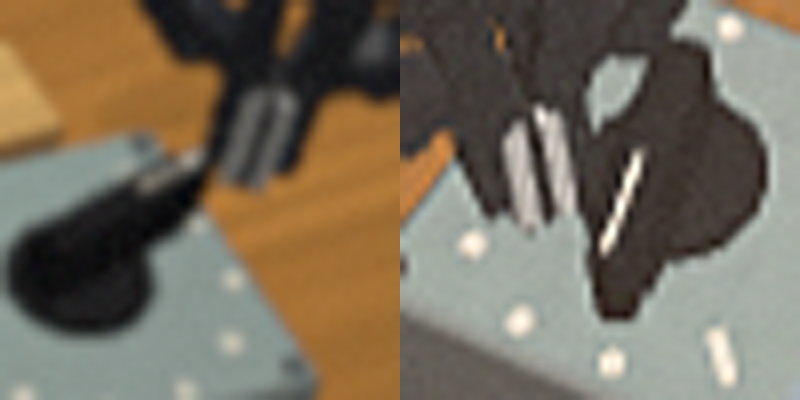

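The right half shows the pads ending clearly above the box top, at about side pixel (212,323). The scene view puts them at (426,153). Both are higher than the reported TCP, so I'll triangulate the real tip.

Run:
```python
from h import *
from scipy.optimize import least_squares
S,D=load('s1'),load('d1')
for a,b in(((426,153),(211.9,323)),((426,152),(214,321)),((420,149.4),(220.6,326.9))):
    r=least_squares(lambda p:np.r_[proj(S,p)-a,proj(D,p)-b],[.5,.27,.08]);print(r.x.round(4),r.fun.round(1))
```

```text
[0.5101 0.278  0.0901] [-1.  -0.4 -0.8  0.2]
[0.508  0.2758 0.0937] [-1.9 -0.8 -1.5  0.4]
[0.4929 0.2762 0.0853] [-0.2 -0.1 -0.2  0.1]
```

The fingertip really sits about 15 mm above the reported TCP, so it passed just over the handle, which is untouched. I'll go back round and come down to a reported z of 0.060, which is clear of the box top and disc either way.

Call:
{"name": "carry_out", "arguments": {"targets": [[0, 0, 0.6, 0, 0, 0], [0, 0, 0.6, 0, 0, 0], [-0.11, -0.022, 0, 0, 0, 0.97], [-0.11, -0.022, 0, 0, 0, 0.97], [-0.11, -0.022, 0, 0, 0, 0.97], [-0.11, -0.022, 0, 0, 0, 0.97], [-0.11, -0.022, 0, 0, 0, 0.97], [-0.11, -0.022, 0, 0, 0, 0.97], [-0.11, -0.022, 0, 0, 0, 0.97], [-0.11, -0.022, 0, 0, 0, 0.97], [-0.21, -0.062, 0, 0, 0, 0.97], [0, 0, -0.5, 0, 0, 0], [0, 0, -0.5, 0, 0, 0], [0, 0, -0.3, 0, 0, 0], [0, 0, -0.2, 0, 0, 0], [0, 0, 0, 0, 0, 0], [0, 0, 0, 0, 0, 0]]}}

```text
t: 7.47
tool_pos: [0.4648, 0.266, 0.0596]
tool_rot: [[-0.984, -0.178, -0.0], [-0.178, 0.984, -0.0], [0.0, 0.0, -1.0]]
wrist_force: [-0.1, -0.5, -0.3]
opening: -0.0001
grip_force: 0.0
```

```bash
python3 plan.py|head -3
```

```text
7.47 [0.4648 0.266  0.0596] yaw -169.8 z [-0. -0. -1.] q7 26 F [-0.1 -0.5 -0.3]
to contact 0.025 [0.12 0.02]
to contact 0.018 [0.29 0.05]
```

Advance to contact, then 20° of push to see whether it engages.

Call:
{"name": "carry_out", "arguments": {"targets": [[0.1, 0.02, 0, 0, 0, 0], [0.1, 0.02, 0, 0, 0, 0], [0.1, 0.02, 0, 0, 0, 0], [0.049, 0.031, 0, 0, 0, -0.58], [0.049, 0.031, 0, 0, 0, -0.58], [0.049, 0.031, 0, 0, 0, -0.58], [0.055, 0.021, 0, 0, 0, -0.58], [0.055, 0.021, 0, 0, 0, -0.58]]}}

```text
t: 8.13
tool_pos: [0.4867, 0.2735, 0.0601]
tool_rot: [[-0.993, 0.114, -0.001], [0.114, 0.993, -0.0], [0.001, -0.001, -1.0]]
wrist_force: [-2.0, -0.9, 1.0]
opening: -0.0001
grip_force: 1.1
```

Run:
```python
from plan import *
d=grab('scene','s2'); e=grab('side','d2'); f=lambda i,x,y:cv2.resize(i[y:y+50,x:x+50,::-1],(400,400),interpolation=cv2.INTER_CUBIC)
cv2.imwrite('pics/c3.png',np.hstack([f(d['image'],390,130),f(e['image'],195,295)]))
print((P(83)-p).round(4))
```

```text
8.13 [0.4867 0.2735 0.0601] yaw 173.4 z [-0.001 -0.    -1.   ] q7 14 F [-2.  -0.9  1. ]
to contact 0.025 [-0.43 -0.17]
to contact 0.018 [-0.26 -0.14]
100 90 [0.4824 0.2715] per row of 4: [0.037 0.023]
90 80 [0.4889 0.2741] per row of 4: [0.041 0.016]
80 70 [0.4958 0.2755] per row of 4: [0.043 0.009]
70 60 [0.5028 0.2757] per row of 4: [0.044 0.001]
60 50 [0.5098 0.2746] per row of 4: [ 0.043 -0.006]
50 40 [0.5164 0.2724] per row of 4: [ 0.042 -0.014]
40 30 [0.5226 0.2691] per row of 4: [ 0.039 -0.021]
30 20 [0.5281 0.2647] per row of 4: [ 0.034 -0.027]
20 10 [0.5327 0.2595] per row of 4: [ 0.029 -0.033]
10 0 [0.5364 0.2535] per row of 4: [ 0.023 -0.037]
0 -10 [0.539 0.247] per row of 4: [ 0.016 -0.041]
-10 -20 [0.5404 0.2401] per row of 4: [ 0.009 -0.043]
[ 0.0002 -0.0001]
```

View pics/c3.png

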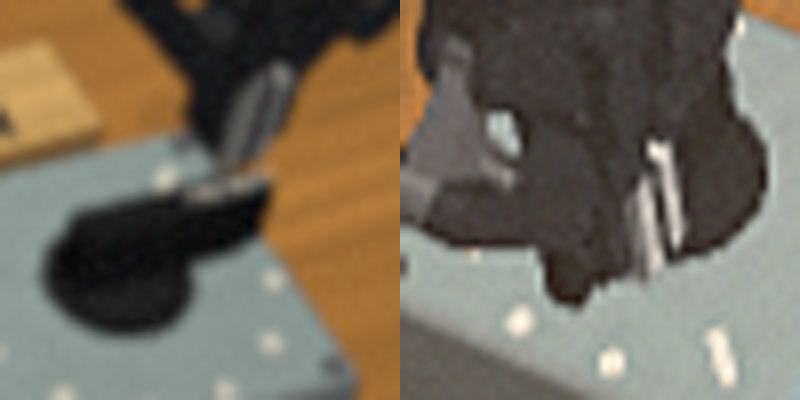

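The handle now turns: in the scene crop its tip has moved to (265,190), with the finger behind it and about 2 N of force. Continuing.

Call:
{"name": "carry_out", "arguments": {"targets": [[0.055, 0.021, 0, 0, 0, -0.58], [0.057, 0.012, 0, 0, 0, -0.58], [0.057, 0.012, 0, 0, 0, -0.58], [0.057, 0.012, 0, 0, 0, -0.58], [0.059, 0.001, 0, 0, 0, -0.58], [0.059, 0.001, 0, 0, 0, -0.58], [0.059, 0.001, 0, 0, 0, -0.58], [0.057, -0.008, 0, 0, 0, -0.58], [0.057, -0.008, 0, 0, 0, -0.58], [0.057, -0.008, 0, 0, 0, -0.58], [0.056, -0.019, 0, 0, 0, -0.58], [0.056, -0.019, 0, 0, 0, -0.58], [0.056, -0.019, 0, 0, 0, -0.58], [0.052, -0.028, 0, 0, 0, -0.58], [0.052, -0.028, 0, 0, 0, -0.58], [0.052, -0.028, 0, 0, 0, -0.58], [0.045, -0.036, 0, 0, 0, -0.58], [0.045, -0.036, 0, 0, 0, -0.58], [0.045, -0.036, 0, 0, 0, -0.58]]}}

```text
t: 9.82
tool_pos: [0.5281, 0.2661, 0.0599]
tool_rot: [[-0.349, 0.937, -0.0], [0.937, 0.349, 0.001], [0.001, 0.0, -1.0]]
wrist_force: [-0.7, 0.3, 0.8]
opening: 0.0
grip_force: 0.4
```

Run:
```python
from plan import *
print((P(20)-p).round(4))
d=grab('scene','s3'); e=grab('side','d3'); f=lambda i,x,y:cv2.resize(i[y:y+50,x:x+50,::-1],(400,400),interpolation=cv2.INTER_CUBIC)
cv2.imwrite('pics/c4.png',np.hstack([f(d['image'],390,130),f(e['image'],195,295)]))
for a in (40,30,20,10,0,-10,-20):
    q=[.5004+.044*np.cos(np.radians(a)),.2355+.044*np.sin(np.radians(a)),.089];print(a,((proj(d,q)-[390,130])*8).round(),((proj(e,q)-[195,295])*8+[400,0]).round())
```

```text
9.82 [0.5281 0.2661 0.0599] yaw 110.4 z [-0.     0.001 -1.   ] q7 -29 F [-0.7  0.3  0.8]
to contact 0.025 [-1.46  0.01]
to contact 0.018 [-1.29  0.04]
100 90 [0.4824 0.2715] per row of 4: [0.037 0.023]
90 80 [0.4889 0.2741] per row of 4: [0.041 0.016]
80 70 [0.4958 0.2755] per row of 4: [0.043 0.009]
70 60 [0.5028 0.2757] per row of 4: [0.044 0.001]
60 50 [0.5098 0.2746] per row of 4: [ 0.043 -0.006]
50 40 [0.5164 0.2724] per row of 4: [ 0.042 -0.014]
40 30 [0.5226 0.2691] per row of 4: [ 0.039 -0.021]
30 20 [0.5281 0.2647] per row of 4: [ 0.034 -0.027]
20 10 [0.5327 0.2595] per row of 4: [ 0.029 -0.033]
10 0 [0.5364 0.2535] per row of 4: [ 0.023 -0.037]
0 -10 [0.539 0.247] per row of 4: [ 0.016 -0.041]
-10 -20 [0.5404 0.2401] per row of 4: [ 0.009 -0.043]
[-0.     -0.0013]
40 [284. 254.] [466. 147.]
30 [274. 271.] [463. 120.]
20 [259. 286.] [465.  93.]
10 [241. 298.] [474.  66.]
0 [219. 308.] [487.  40.]
-10 [195. 314.] [506.  17.]
-20 [169. 317.] [528.  -4.]
```

View pics/c4.png

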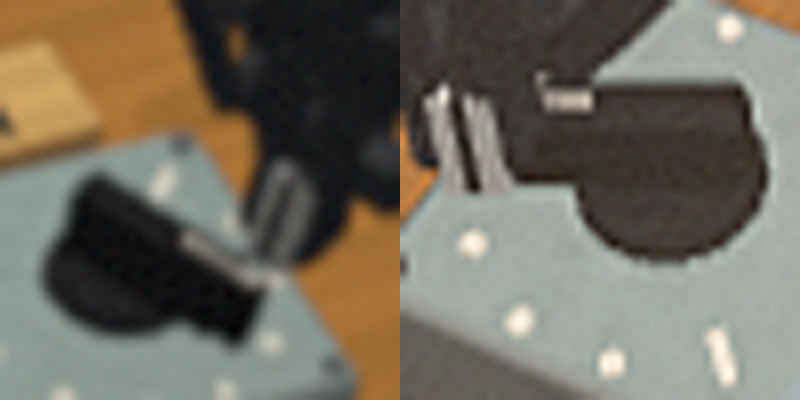

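The finger is behind the handle, which points to about 20° in the world: scene-crop line from (185,240) to (280,285). I'll measure that angle numerically.

```bash
cat > ang.py <<'E'
from h import *
import sys
def ang(d,u0,v0,p1,p2):
    a,b=[ray(d,u0+x/8,v0+y/8,.089)[:2] for x,y in(p1,p2)]; return a.round(4),b.round(4),np.degrees(np.arctan2(*(b-a)[::-1])).round(1),[np.degrees(np.arctan2(q[1]-.2355,q[0]-.5004)).round(1) for q in(a,b)]
E
python3 - <<'E'
from ang import *
print(ang(load('s3'),390,130,(185,240),(278,287)),ang(load('s2'),390,130,(190,190),(265,178)),ang(load('d3'),195,295,(192,98),(148,98)))
E
```

```text
(array([0.5185, 0.2406]), array([0.5441, 0.2552]), np.float64(29.6), [np.float64(15.9), np.float64(24.3)]) (array([0.5023, 0.2527]), array([0.5067, 0.2754]), np.float64(79.1), [np.float64(83.7), np.float64(81.1)]) (array([0.5137, 0.2414]), array([0.5232, 0.245 ]), np.float64(20.8), [np.float64(24.0), np.float64(22.7)])
```

Call:
{"name": "carry_out", "arguments": {"targets": [[0.039, -0.044, 0, 0, 0, -0.58], [0.039, -0.044, 0, 0, 0, -0.58], [0.039, -0.044, 0, 0, 0, -0.58], [0.031, -0.049, 0, 0, 0, -0.58], [0.031, -0.049, 0, 0, 0, -0.58], [0.031, -0.049, 0, 0, 0, -0.58], [0.021, -0.055, 0, 0, 0, -0.58], [0.021, -0.055, 0, 0, 0, -0.58], [0.021, -0.055, 0, 0, 0, -0.58], [0.012, -0.057, 0, 0, 0, -0.58], [0, 0, 0, 0, 0, 0], [0, 0, 0, 0, 0, 0]]}}

```text
t: 10.92
tool_pos: [0.5401, 0.2448, 0.0597]
tool_rot: [[0.218, 0.976, 0.0], [0.976, -0.218, -0.0], [-0.0, 0.0, -1.0]]
wrist_force: [0.2, -0.7, 0.1]
opening: -0.0003
grip_force: 0.0
```

Call:
{"name": "carry_out", "arguments": {"targets": [[0.05, 0.2, 0, 0, 0, 0], [0.05, 0.2, 0, 0, 0, 0], [0, 0, 0.7, 0, 0, 0], [0, 0, 0.9, 0, 0, 0], [0, 0, 0.9, 0, 0, 0], [0, -0.5, 0.7, 0, 0, 0], [0, -0.8, 0.2, 0, 0, 0], [0, -0.8, 0, 0, 0, 0], [0, -0.8, 0, 0, 0, 0], [0, -0.8, 0, 0, 0, 0], [0, -0.8, 0, 0, 0, 0], [0, 0, 0, 0, 0, 0]]}}

```text
t: 11.92
tool_pos: [0.544, 0.0729, 0.1955]
tool_rot: [[0.229, 0.973, -0.001], [0.973, -0.229, -0.005], [-0.005, 0.0, -1.0]]
wrist_force: [0.1, -1.1, -0.2]
opening: 0.0
grip_force: 0.0
```

Run:
```python
from h import *
s=st(); S=grab('scene','s4'); D=grab('side','d4')
f=lambda i,x,y:cv2.resize(i[y:y+75,x:x+75,::-1],(400,400),interpolation=cv2.INTER_CUBIC)
cv2.imwrite('pics/c5.png',np.hstack([f(S['image'],370,130),f(D['image'],190,290)]))
# line brightness along each setting on handle top, r 16..42
for k in range(8):
    a=np.radians(129.9-30*k); o=[]
    for d in(S,D):
        g=cv2.cvtColor(d['image'],cv2.COLOR_RGB2GRAY)
        o.append([int(g[tuple(proj(d,[.5004+r*np.cos(a),.2355+r*np.sin(a),.089]).round().astype(int)[::-1])]) for r in np.arange(.004,.044,.005)])
    print(k,o)
```

```text
11.92 [0.544  0.0729 0.1955] yaw 76.7 z [-0.001 -0.005 -1.   ] q7 -32 F [ 0.1 -1.1 -0.2]
0 [[74, 91, 154, 161, 146, 113, 111, 111], [61, 61, 54, 53, 52, 49, 63, 60]]
1 [[50, 176, 153, 147, 144, 131, 123, 121], [66, 45, 48, 49, 62, 59, 60, 104]]
2 [[104, 152, 149, 148, 144, 136, 132, 131], [59, 53, 49, 57, 59, 169, 165, 156]]
3 [[76, 143, 148, 146, 143, 145, 145, 139], [64, 47, 48, 79, 165, 160, 161, 186]]
4 [[33, 97, 113, 138, 133, 148, 146, 145], [64, 60, 55, 49, 40, 34, 114, 142]]
5 [[30, 25, 64, 98, 141, 120, 144, 105], [61, 61, 74, 225, 162, 194, 160, 184]]
6 [[39, 36, 28, 20, 15, 22, 29, 32], [57, 93, 168, 156, 172, 158, 157, 103]]
7 [[39, 23, 17, 21, 34, 55, 68, 144], [73, 171, 167, 164, 165, 165, 138, 138]]
```

View pics/c5.png

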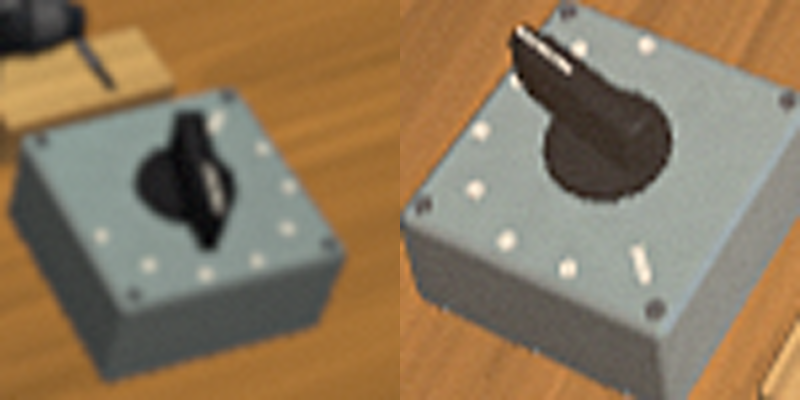

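The handle is free, with the line at scene-crop (205,165)–(222,207) and side-crop (570,72)–(518,28). I'll turn those into an angle.

Run:
```python
from h import *
k=75/400
for f,o,q in(('s4',(370,130),((205,165),(222,207))),('d4',(190,290),((170,72),(118,28)))):
    a,b=[ray(load(f),o[0]+x*k,o[1]+y*k,.089)[:2] for x,y in q]; print(a,b,np.degrees(np.arctan2(*(b-a)[::-1])),[np.degrees(np.arctan2(p[1]-.2355,p[0]-.5004)) for p in(a,b)])
```

```text
[0.51677174 0.22913398] [0.54010274 0.22286398] -15.042328047148244 [np.float64(-21.24817239358054), np.float64(-17.654487567132563)]
[0.51265841 0.23194073] [0.53885798 0.22139061] -21.933818047477086 [np.float64(-16.19081067033404), np.float64(-20.146982601515685)]
```

The handle reads about -19°, and dot 5 is at -20°, so the selector is set. Now to above the start button, turning the jaw line across the station.

Call:
{"name": "carry_out", "arguments": {"targets": [[-0.106, -0.6, 0, 0, 0, -0.96], [-0.106, -0.6, 0, 0, 0, -0.96], [-0.106, -0.6, 0, 0, 0, -0.96], [-0.106, -0.6, 0, 0, 0, -0.96], [-0.106, -0.6, 0, 0, 0, -0.96], [-0.106, -0.6, 0, 0, 0, -0.96], [-0.106, -0.6, 0, 0, 0, -0.96], [-0.106, -0.6, 0, 0, 0, -0.96], [-0.106, -0.6, 0, 0, 0, -0.96], [-0.106, -0.6, 0, 0, 0, -0.96], [-0.106, -0.6, 0, 0, 0, -0.96], [-0.106, -0.6, 0, 0, 0, -0.96], [-0.106, -0.6, 0, 0, 0, -0.96], [-0.106, -0.6, 0, 0, 0, -0.96], [0, 0, 0, 0, 0, 0], [0, 0, 0, 0, 0, 0]]}}

```text
t: 13.35
tool_pos: [0.4857, -0.2546, 0.1956]
tool_rot: [[1.0, 0.005, 0.001], [0.005, -1.0, -0.0], [0.001, 0.0, -1.0]]
wrist_force: [0.0, 1.1, -0.4]
opening: 0.0
grip_force: 0.0
```

Run:
```python
from h import *
s=st(); print(((np.array([.4845,-.2635,.1])-s['tool_pos'])/.04).round(2))
```

```text
13.35 [ 0.4857 -0.2546  0.1956] yaw 0.3 z [ 0.001 -0.    -1.   ] q7 -59 F [ 0.   1.1 -0.4]
[-0.03 -0.22 -2.39]
```

Call:
{"name": "carry_out", "arguments": {"targets": [[-0.03, -0.22, -0.6, 0, 0, 0], [0, 0, -0.7, 0, 0, 0], [0, 0, -0.7, 0, 0, 0], [0, 0, -0.4, 0, 0, 0], [0, 0, -0.3, 0, 0, 0], [0, 0, -0.1, 0, 0, 0], [0, 0, 0, 0, 0, 0], [0, 0, 0, 0, 0, 0]]}}

```text
t: 14.02
tool_pos: [0.4845, -0.2625, 0.0839]
tool_rot: [[1.0, 0.007, 0.001], [0.007, -1.0, 0.001], [0.001, -0.001, -1.0]]
wrist_force: [0.8, -0.0, 0.3]
opening: 0.0002
grip_force: 0.0
```

Call:
{"name": "carry_out", "arguments": {"targets": [[0, 0, -0.04, 0, 0, 0], [0, 0, -0.04, 0, 0, 0], [0, 0, -0.04, 0, 0, 0], [0, 0, -0.04, 0, 0, 0], [0, 0, 0, 0, 0, 0]]}}

```text
t: 14.43
tool_pos: [0.4832, -0.2639, 0.0772]
tool_rot: [[1.0, 0.004, -0.0], [0.004, -1.0, 0.0], [-0.0, -0.0, -1.0]]
wrist_force: [-0.5, 0.9, -0.3]
opening: -0.0004
grip_force: 0.0
```

Call:
{"name": "carry_out", "arguments": {"targets": [[0, 0, -0.08, 0, 0, 0], [0, 0, -0.08, 0, 0, 0], [0, 0, -0.08, 0, 0, 0], [0, 0, -0.08, 0, 0, 0], [0, 0, 0, 0, 0, 0]]}}

```text
t: 14.85
tool_pos: [0.4828, -0.2636, 0.0636]
tool_rot: [[1.0, 0.004, -0.001], [0.004, -1.0, 0.001], [-0.001, -0.001, -1.0]]
wrist_force: [-0.4, 0.2, -0.7]
opening: 0.0004
grip_force: 0.0
```

Call:
{"name": "carry_out", "arguments": {"targets": [[0, 0, -0.04, 0, 0, 0], [0, 0, -0.04, 0, 0, 0], [0, 0, 0, 0, 0, 0]]}}

```text
t: 15.1
tool_pos: [0.4832, -0.2638, 0.0609]
tool_rot: [[1.0, 0.004, -0.0], [0.004, -1.0, 0.0], [-0.0, -0.0, -1.0]]
wrist_force: [-0.1, 0.2, 0.1]
opening: -0.0002
grip_force: 0.0
```

No contact yet, which fits the 15 mm offset. Continuing in small steps.

Call:
{"name": "carry_out", "arguments": {"targets": [[0, 0, -0.05, 0, 0, 0], [0, 0, -0.05, 0, 0, 0], [0, 0, 0, 0, 0, 0]]}}

```text
t: 15.35
tool_pos: [0.4831, -0.2637, 0.0569]
tool_rot: [[1.0, 0.004, -0.001], [0.004, -1.0, 0.0], [-0.001, -0.0, -1.0]]
wrist_force: [0.2, -0.9, -0.6]
opening: -0.0001
grip_force: 0.0
```

Call:
{"name": "carry_out", "arguments": {"targets": [[0, 0, -0.05, 0, 0, 0], [0, 0, 0, 0, 0, 0]]}}

```text
t: 15.52
tool_pos: [0.4831, -0.2637, 0.0549]
tool_rot: [[1.0, 0.004, -0.0], [0.004, -1.0, 0.0], [-0.0, -0.0, -1.0]]
wrist_force: [-0.3, 0.3, -0.1]
opening: 0.0004
grip_force: 0.0
```

Call:
{"name": "carry_out", "arguments": {"targets": [[0, 0, -0.05, 0, 0, 0], [0, 0, 0, 0, 0, 0]]}}

```text
t: 15.68
tool_pos: [0.4832, -0.2638, 0.053]
tool_rot: [[1.0, 0.004, -0.0], [0.004, -1.0, 0.0], [-0.0, -0.0, -1.0]]
wrist_force: [-0.0, -0.3, -1.6]
opening: 0.0004
grip_force: 0.0
```

Call:
{"name": "carry_out", "arguments": {"targets": [[0, 0, -0.05, 0, 0, 0], [0, 0, 0, 0, 0, 0]]}}

```text
t: 15.85
tool_pos: [0.4831, -0.2638, 0.0509]
tool_rot: [[1.0, 0.004, -0.0], [0.004, -1.0, 0.0], [-0.0, -0.0, -1.0]]
wrist_force: [-1.1, 0.3, -0.4]
opening: 0.0
grip_force: 0.0
```

Run:
```python
from h import *
s=st(); S=grab('scene','s5'); D=grab('side','d5')
f=lambda i,x,y:cv2.resize(i[y:y+75,x:x+75,::-1],(400,400),interpolation=cv2.INTER_CUBIC)
cv2.imwrite('pics/c6.png',np.hstack([f(S['image'],165,195),f(D['image'],270,130)]))
```

```text
15.85 [ 0.4831 -0.2638  0.0509] yaw 0.2 z [-0.  0. -1.] q7 -55 F [-1.1  0.3 -0.4]
```

Call:
{"name": "carry_out", "arguments": {"targets": [[0, 0, -0.05, 0, 0, 0], [0, 0, 0, 0, 0, 0]]}}

```text
t: 16.12
tool_pos: [0.4832, -0.2638, 0.049]
tool_rot: [[1.0, 0.004, -0.0], [0.004, -1.0, 0.0], [-0.0, -0.0, -1.0]]
wrist_force: [-0.3, -0.7, -1.0]
opening: -0.0004
grip_force: 0.0
```

Call:
{"name": "carry_out", "arguments": {"targets": [[0, 0, -0.05, 0, 0, 0], [0, 0, 0, 0, 0, 0]]}}

```text
t: 16.28
tool_pos: [0.4831, -0.2638, 0.0469]
tool_rot: [[1.0, 0.004, -0.0], [0.004, -1.0, 0.0], [-0.0, -0.0, -1.0]]
wrist_force: [-0.8, 0.2, 0.3]
opening: 0.0001
grip_force: 0.0
```

Call:
{"name": "carry_out", "arguments": {"targets": [[0, 0, -0.05, 0, 0, 0], [0, 0, 0, 0, 0, 0]]}}

```text
t: 16.45
tool_pos: [0.4832, -0.2638, 0.0449]
tool_rot: [[1.0, 0.004, -0.0], [0.004, -1.0, 0.0], [-0.0, -0.0, -1.0]]
wrist_force: [0.6, 0.3, -0.3]
opening: -0.0003
grip_force: 0.0
```

No contact at a reported 0.045. I'll work out the true tip offset along the tool axis from the earlier wrist pictures, where the tip shows at (281,256), and check the latest images numerically.

Run:
```python
from h import *
W=load('w1'); t=np.array([.4693,.2627,.2263])
for z in(-.02,-.01,0,.01,.015,.02,.03,.05): print(z,proj(W,t+[0,0,z]).round(1))
s=st(); S=grab('scene','s6'); D=grab('side','d6'); w=grab('wrist','w6')
for z in(.06,.072): print('start pred',proj(w,[.4845,-.2635,z]).round(),proj(S,[.4845,-.2635,z]).round(),proj(D,[.4845,-.2635,z]).round())
for n,d,(u,v) in(('S',S,proj(S,[.4845,-.2635,.066])),('D',D,proj(D,[.4845,-.2635,.066]))):
    u,v=int(u),int(v);g=cv2.cvtColor(d['image'],cv2.COLOR_RGB2GRAY)[v-20:v+14,u-14:u+16]
    print(n,u,v);print('\n'.join(f'{v-20+i} '+''.join(' .:-=+*#%@'[min(9,x//20)]*2 for x in r) for i,r in enumerate(g)))
```

```text
-0.02 [280.4 232.9]
-0.01 [280.4 238.8]
0 [280.4 245.4]
0.01 [280.4 252.6]
0.015 [280.4 256.5]
0.02 [280.4 260.7]
0.03 [280.4 269.7]
0.05 [280.5 291.3]
16.45 [ 0.4832 -0.2638  0.0449] yaw 0.2 z [-0.  0. -1.] q7 -55 F [ 0.6  0.3 -0.3]
start pred [279. 255.] [197. 227.] [318. 173.]
start pred [279. 265.] [196. 224.] [318. 169.]
S 196 225
205 ....................................::::::--::::::........::
206 ..............::--::................::::::::::::........::--
207 ..............--++++--..............::::::::::..........--++
208 ..............==##**==................::::::..........::==++
209 ..............--****==::............................::==++**
210 ..............::==++--::..........................::--++****
211 ::..............::--::..................::::..::::--==++**++
212 ::................::::::..............::------==++********++
213 ::::..............::::::............::--==++++**########**++
214 ::::..............::::::..........::--++****############**++
215 ....................::--::::::::..::==**##################**
216 ....................--======--::....==#####
[... 2967 characters left out ...]
%%==@@@@%%==....::..::::::..==%%@@@@@@############
175 %%####%%##%%--**@@@@%%**==::::::::==++%%@@@@@@%%############
176 ######%%%%%%++==**%%@@@@%%%%%%%%%%%%%%@@@@@@%%############%%
177 ########%%%%++====++**%%%%@@@@@@@@@@@@%%%%%%%%############%%
178 ##########%%**++======++**####%%##%%%%####%%%%##########%%##
179 ############%%##**====++++++******######%%############%%%%**
180 ############%%%%####**==++******########%%##############%%**
181 ######%%##########%%##################################%%****
182 ################%%##%%########%%######################%%****
183 ****################################%%##############%%##****
184 ++++++++****######################################%%%%******
```

The finger is centred right over the cap in both views and almost on it, and the wrist views confirm the 15 mm tip offset. Continuing down.

Call:
{"name": "carry_out", "arguments": {"targets": [[0, 0, -0.05, 0, 0, 0], [0, 0, 0, 0, 0, 0]]}}

```text
t: 16.77
tool_pos: [0.4835, -0.264, 0.0432]
tool_rot: [[1.0, 0.004, 0.0], [0.004, -1.0, -0.0], [0.0, 0.0, -1.0]]
wrist_force: [-0.3, 0.8, 1.8]
opening: 0.0002
grip_force: 1.0
```

Call:
{"name": "carry_out", "arguments": {"targets": [[0, 0, -0.05, 0, 0, 0], [0, 0, 0, 0, 0, 0]]}}

```text
t: 16.93
tool_pos: [0.4835, -0.264, 0.0412]
tool_rot: [[1.0, 0.004, 0.0], [0.004, -1.0, -0.0], [0.0, 0.0, -1.0]]
wrist_force: [0.7, 0.5, 2.8]
opening: 0.0
grip_force: 1.6
```

Call:
{"name": "carry_out", "arguments": {"targets": [[0, 0, -0.05, 0, 0, 0], [0, 0, 0, 0, 0, 0]]}}

```text
t: 17.1
tool_pos: [0.4835, -0.264, 0.0392]
tool_rot: [[1.0, 0.004, 0.0], [0.004, -1.0, -0.0], [0.0, 0.0, -1.0]]
wrist_force: [-1.3, 0.5, 3.9]
opening: -0.0003
grip_force: 2.2
```

Contact at about 0.044, with the force rising as specified. Press to the bottom.

Call:
{"name": "carry_out", "arguments": {"targets": [[0, 0, -0.05, 0, 0, 0], [0, 0, 0, 0, 0, 0]]}}

```text
t: 17.27
tool_pos: [0.4835, -0.2639, 0.0383]
tool_rot: [[1.0, 0.004, 0.0], [0.004, -1.0, 0.0], [0.0, -0.0, -1.0]]
wrist_force: [-2.1, 1.9, 12.1]
opening: 0.0
grip_force: 5.9
```

Call:
{"name": "carry_out", "arguments": {"targets": [[0, 0, -0.03, 0, 0, 0], [0, 0, 0, 0, 0, 0]]}}

```text
t: 17.43
tool_pos: [0.4835, -0.264, 0.0381]
tool_rot: [[1.0, 0.003, 0.001], [0.003, -1.0, 0.001], [0.001, -0.001, -1.0]]
wrist_force: [-4.2, 1.4, 21.3]
opening: 0.0002
grip_force: 10.5
```

The button is bottomed, with 12–21 N at a hard stop. Release straight up.

Call:
{"name": "carry_out", "arguments": {"targets": [[0, 0, 0.15, 0, 0, 0], [0, 0, 0.3, 0, 0, 0], [0, 0, 0.6, 0, 0, 0], [0, 0, 0.8, 0, 0, 0], [0, 0, 0.8, 0, 0, 0], [0, 0, 0.8, 0, 0, 0], [0, 0, 0, 0, 0, 0], [0, 0, 0, 0, 0, 0], [0, 0, 0, 0, 0, 0]]}}

```text
t: 18.18
tool_pos: [0.4827, -0.2633, 0.1737]
tool_rot: [[1.0, 0.004, -0.001], [0.004, -1.0, 0.001], [-0.001, -0.001, -1.0]]
wrist_force: [-0.6, 0.1, -0.2]
opening: 0.0002
grip_force: 0.0
```

Run:
```python
from h import *
s=st(); a=load('s4');b=grab('scene','s7')
for n,(x,y,w,h) in dict(speed=(370,130,75,75),timer=(285,175,50,55)).items(): print(n,cv2.absdiff(a['image'],b['image'])[y:y+h,x:x+w].mean().round(2))
print(manip.hand_in())
```

```text
18.18 [ 0.4827 -0.2633  0.1737] yaw 0.2 z [-0.001  0.001 -1.   ] q7 -58 F [-0.6  0.1 -0.2]
speed 4.86
timer 3.1
the job is handed in; nothing more can be done
None
```

The speed selector is on the fifth dot (measured about -19° against -20°), and the start button was then pressed to its stop (peak about 21 N) and let go; I handed the job in at 18.2 s, but its result was not reported back.

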